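# Load the spring lift with candle cartons

### The arm

A 7-joint arm with a two-finger parallel gripper is mounted at the origin on the work surface. World frame = base frame: x ahead of the robot, y to its left, z up, the work surface at z = 0. Lengths are in mm, angles in rad, forces in N, time in s.
With the tool pointing down it reaches from about 425 to 950 mm from the base axis. Payload 16.7 kg.
Tool frame: the origin (TCP) lies at the very end of the fingers, on their centre line; the grasp point (between the pads) lies 19 mm behind it; z points along the fingers, y is the direction in which the jaws open and shut (so a half turn about z gives the same grasp; the last joint's range is limited). The gripper opens to 94 mm and grips with 3 to 60 N. Pads are 16 mm wide; open, the fingers measure 119 mm over their backs; the gripper's body (75 mm by 177 mm) begins 78 mm behind the grasp point.
Start: joints at [-1.492, 0.426, 0.074, 1.606, -0.034, 1.111, -0.067], TCP at [152.446, 657.522, 205.467] pointing down, gripper open.
Joint ranges: [-2.85, 2.85], [-0.5, 2.14], [-1.23, 1.37], [0.21, 2.46], [-1.02, 4.16], [0.16, 2.05], [-2.73, 2.73]. Speed limits (rad/s): [1.89, 1.89, 2.39, 2.39, 3.01, 3.01, 3.01].

### API

Orientations are given as a unit quaternion [w, x, y, z].
In Python, from station import * gives the robot as it stands. The module is installed in compiled form; this text tells all that it offers.
- The arm moves only by the tool carry_out, never from a script. Its argument "deltas" is a list of rows, each a list of 3 entries, a list of its own where there are three numbers: the finger opening in cm, from 0 to 9.4, then the shift along the tool's x, y, z in cm, then the turn, a rotation vector about the tool's x, y, z in degrees. In form: [[grip, [x, y, z], [ax, ay, az]], ...]. A call has 1 to 10 rows; each row is the pose to reach, as a shift and turn from the pose commanded when the call began, along the tool's axes at that moment; what a row does not reach only later rows make up. A row lasts 1/10 s, in which the tool goes at most 50 mm and 8.59 degrees, less where a joint would pass 70% of its speed; a pose out of reach is approached as far as the arm can. A call with a gripper value outside its range is refused whole. The fingers move at their own pace and stop on an object; "force" is the grip in N (left out, the last holds). Time passes only in rows, so rows that repeat a pose let the fingers close. It gives the time, the measured TCP pose, the force and the opening at its end, in the units of the state.
- state(): the state, without advancing time (a new reading comes with each control period).
- snapshot(name): name is "side" or "top" or "wrist"; returns a dict with "frame" (420x560x3 uint8, blue, green, red), "fov_y" (degrees; the focal length in pixels is half the picture's height over the tangent of half this angle, whatever the lens; pixels are square), "cx", "cy" (the principal point, pixels), "T" (4x4, takes a point from camera to world coordinates); the wrist camera has in their place "T_tool_cam" (4x4, takes a point from camera to tool coordinates, whose origin is the TCP and whose axes are the flange's). Camera axes: x right, y up, looking along -z (the intrinsics and any distortion apply to the point x, -y, -z); pixel columns grow to the right and rows downward; lengths in mm; the calibration is good to about 2 mm. A picture is of the moment at which its call begins: read the wrist's pose just before it. There is no depth.
- finish_job(): hands the job in, once; it reports no verdict.
The state is a dict: "t": time; "q": joint angles; "joint_velocities": joint speeds; "effort": joint torques, N m; "ee_pos": TCP position; "eef_rot": TCP orientation; "wrist_force": force on the tool from outside, world axes, zero at the start; "ft_torque": the same for the moment, N m; "finger_gap": finger opening in mm.
Only numpy, scipy, OpenCV 4.12 (cv2) and the standard library are available. Lean on these libraries where they do the work, as an engineer would, in place of code of your own. Each camera call takes 0.05 s, during which the arm holds its last target. There are 200 camera calls.

### The job

Load the packing table's spring lift: lay the long white candle carton flat on its platform, let go of it, then lay the short carton flat on top of the long one, centred and in line with it. The candles inside break easily, so lower each carton slowly and let go only when the springs carry its whole weight: the platform must never drop or spring up quickly. Leave the two pillar candles and the tape roll where they are.

Things in the scene. Friction and masses are not known exactly. Their poses are not given: they have to be found in the camera images.
- long_box: The longer of two white lidded cartons: 184 mm long (its x), 62 mm wide (y), 45 mm high (z), lying flat on the table at the start. Origin: centre of its underside. Rigid, filled with candles; mass differs each time, 0.2 to 0.7 kg, centred.
- short_box: The shorter white lidded carton: 130 mm long (its x), 62 mm wide (y), 45 mm high (z), lying flat on the table at the start. Origin: centre of its underside. Mass differs each time, 0.18 to 0.6 kg, centred.
- lift: Spring lift fixed to the table: base 262 x 130 x 12 mm (x, y, z), a grey spring housing at each end in x, 209 mm high. The space between is 198 mm long (x) and, between thin 205 mm high guides at the corners, 76 mm wide (y); its long sides are open over the middle 152 mm, for fingers. Origin: centre of the underside, z up; its x lies within 0.25 rad of the world's y.
- platform_top (a point): Centre of the platform's upper face (steel plate 194 x 70 mm, 6 mm thick); same axes as the lift, the long side along x. Empty it stands 155 mm above the table; it moves straight down and stays level.
- platform (a joint): How far the platform has sunk, m: 0 empty, 0.115 at its bottom stop. Springs: it starts to sink at about 0.35 N of load and sinks another 8.3 mm per newton (stiffness 120 N/m, lightly damped), so a carton let go before the springs carry its weight drops with the platform, and one pressed down too far springs up.
- candle_a: Cream pillar candle, 68 mm across, 105 mm high, standing on the table beyond the work to the left. Leave alone. Origin: centre of its underside.
- candle_b: Another such pillar candle, beyond the work to the right. Leave alone. Origin: centre of its underside.
- tape: Roll of brown packing tape lying flat on the table beyond the lift, 100 mm across, 45 mm high. Leave alone. Origin: centre of its underside.
There are look-alikes about, which are no part of the job. Leave any pink look-alike of the short_box alone. What is shaped like the long_box but purple is not meant.

How it is judged (in metres and radians):
On the way, in this order (a step that is already met when the one before it is completed fails the run):
1. the long carton lies flat on the platform, let go and at rest, before the short one is put on it (z of long_box in the frame of platform_top between -0.006 and 0.006 m and x of long_box in the frame of platform_top between -0.015 and 0.015 m and y of long_box in the frame of platform_top between -0.015 and 0.015 m and angle between long_box's own z axis and vertical below 0.1 rad and angle between the x axis of long_box and the x axis of platform_top, either way round below 0.15 rad and contact force between long_box and the fingers below 0.05 N and linear speed of long_box below 0.02 m/s and velocity of joint platform between -0.01 and 0.01 m/s and not (z of short_box in the frame of long_box between 0.039 and 0.051 m and x of short_box in the frame of long_box between -0.015 and 0.015 m and y of short_box in the frame of long_box between -0.015 and 0.015 m and angle between short_box's own z axis and vertical below 0.1 rad and angle between the x axis of short_box and the x axis of long_box, either way round below 0.2 rad)), for 0.3 s.
2. the short carton lies on the long one, let go and at rest (z of long_box in the frame of platform_top between -0.006 and 0.006 m and x of long_box in the frame of platform_top between -0.015 and 0.015 m and y of long_box in the frame of platform_top between -0.015 and 0.015 m and angle between each of long_box, short_box's own z axis and vertical below 0.1 rad and angle between the x axis of long_box and the x axis of platform_top, either way round below 0.15 rad and z of short_box in the frame of long_box between 0.039 and 0.051 m and x of short_box in the frame of long_box between -0.015 and 0.015 m and y of short_box in the frame of long_box between -0.015 and 0.015 m and angle between the x axis of short_box and the x axis of long_box, either way round below 0.2 rad and contact force between each of long_box, short_box and the fingers below 0.05 N and linear speed of each of long_box, short_box below 0.02 m/s and velocity of joint platform between -0.01 and 0.01 m/s), for 0.2 s.
At the end, for the whole second after the job is handed in: The long carton lies flat on the platform (underside within 6 mm of it, centred within 15 mm each way, in line within 0.15 rad), the short carton lies flat on the long one (within 6 mm in height, centred within 15 mm each way, in line within 0.2 rad), both let go, and cartons and platform at rest (all of step 2); the robot touches nothing.
It fails at once if the platform drops or springs up faster than 100 mm/s (velocity of joint platform above 0.1 m/s or velocity of joint platform below -0.1 m/s).
It fails at once if a pillar candle is pushed more than 30 mm or tipped (distance of candle_a from where it was at the start of the episode above 0.03 m or angle between candle_a's own z axis and vertical above 0.3 rad).
It fails at once if a pillar candle is pushed more than 30 mm or tipped (distance of candle_b from where it was at the start of the episode above 0.03 m or angle between candle_b's own z axis and vertical above 0.3 rad).
It fails at once if the tape roll is pushed more than 30 mm or tipped (distance of tape from where it was at the start of the episode above 0.03 m or angle between tape's own z axis and vertical above 0.3 rad).
It also fails if it takes over 72 s, if anything falls off the work surface, if the arm or the gripper's body presses on something with over 40 N, if the wrist force passes 120 N, or if a joint passes its speed limit or range.

## Working session

There is one attempt and no reset: what is moved stays moved. The work goes in short steps, Python scripts to look and compute and a tool call to move; the robot and the scene stay as the last step left them, time stands still between calls to the robot, and variables do not carry over. Pictures are saved under pics/ and viewed, about 8 in all and at most 12, crops included, and the job is handed in when it is done.

Besides the shell and the picture viewer there is one more tool, called after ">>>" as name([rows], argument=value, ...), one row to a line, values as JSON. carry_out: Moves the arm, as the interface text tells. Its arguments: {"type":"object","properties":{"deltas":{"type":"array","items":{"type":"array"}},"force":{"type":"number"}},"required":["deltas"]}

```bash
mkdir -p pics; python3 - <<'E'
from station import *
import cv2,numpy as np
print(state())
for n in ("top","side"):
    s=snapshot(n); cv2.imwrite(f"pics/{n}0.png",s["frame"]); np.save(f"pics/{n}0.npy",s,allow_pickle=True)
    print({k:v for k,v in s.items() if k!="frame"})
a=cv2.imread("pics/top0.png");b=cv2.imread("pics/side0.png")
E
```

```text
{'t': 0.0, 'q': array([-1.49254164,  0.42674066,  0.0738359 ,  1.60659999, -0.0340794 ,
        1.1108284 , -0.06713329]), 'joint_velocities': array([ 7.58124314e-05,  4.50869974e-04,  1.85143542e-04,  2.34993832e-04,
       -7.19362482e-04,  3.78075530e-04, -9.61176264e-04]), 'effort': array([ 3.01549182e-03, -9.35831451e+01,  3.66793379e+00, -4.54208708e+01,
       -4.87717660e-02,  2.00003578e-02,  1.10632111e-04]), 'ee_pos': array([152.33586775, 657.12570545, 204.772506  ]), 'eef_rot': array([-1.98943564e-05,  1.13652182e-01,  9.93520381e-01, -6.58512647e-04]), 'wrist_force': array([ 0.65172704, -1.00944084, -0.28719617]), 'ft_torque': array([-0.04403534,  0.03313527, -0.02422508]), 'finger_gap': 94.07443555329796}
{'fov_y': 52.95427132910102, 'cx': 283.95592956894563, 'cy': 211.63804990903088, 'T': array([[-2.03896551e-02,  9.98021598e-01, -5.94739582e-02,
         4.57023574e+02],
       [-9.99791782e-01, -2.04016457e-02,  4.05666048e-04,
        -6.09967286e+01],
       [-8.08503147e-04,  5.94698460e-02,  9.98229775e-01,
         1.23190439e+03],
       [ 0.00000000e+00,  0.00000000e+00,  0.00000000e+00,
         1.00000000e+00]])}
{'fov_y': 48.303771400537094, 'cx': 280.4649302273104, 'cy': 210.87390914038065, 'T': array([[-9.86454267e-01,  9.97614667e-02, -1.30213781e-01,
         4.11324221e+02],
       [-1.63371980e-01, -5.26117066e-01,  8.34572004e-01,
         8.80866162e+02],
       [ 1.47504346e-02,  8.44540397e-01,  5.35288653e-01,
         7.14431754e+02],
       [ 0.00000000e+00,  0.00000000e+00,  0.00000000e+00,
         1.00000000e+00]])}
```

View pics/top0.png

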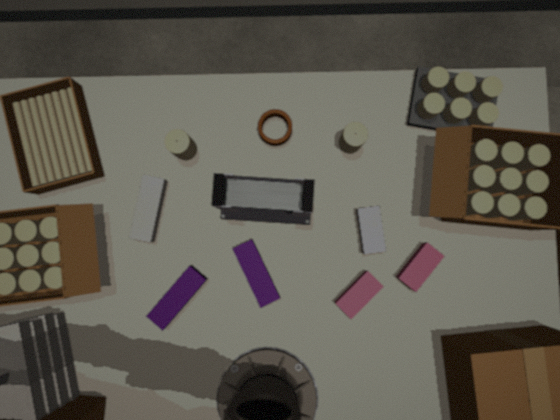

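View pics/side0.png

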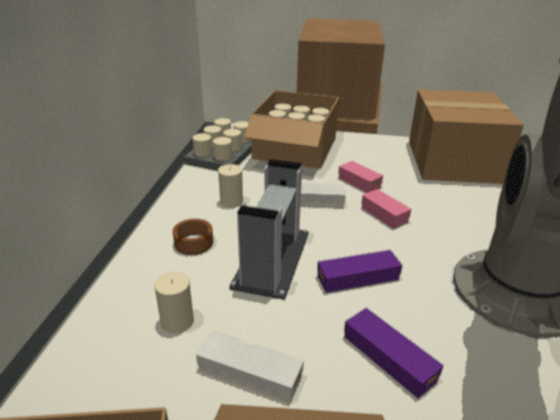

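The top view shows the long carton at about px (148,208), the short one at (371,230), and the lift centred near (263,200) with its dark housings at (219,190) and (308,195). In the side view, the long carton is at (250,365), the short one at (318,195), and the purple and pink look-alikes stand clear of both.

```bash
cat > h.py <<'E'
import cv2,numpy as np
def ray(s,u,v,z,R=None):
    T=s["T"];f=s["frame"].shape[0]/2/np.tan(np.radians(s["fov_y"]/2))
    d=T[:3,:3]@np.array([(u-s["cx"])/f,-(v-s["cy"])/f,-1]);o=T[:3,3]
    return o+d*(z-o[2])/d[2]
def proj(s,p):
    T=s["T"];f=s["frame"].shape[0]/2/np.tan(np.radians(s["fov_y"]/2))
    c=T[:3,:3].T@(np.array(p)-T[:3,3]); return s["cx"]-f*c[0]/c[2], s["cy"]+f*c[1]/c[2]
E
python3 - <<'E'
from h import *
s=np.load("pics/top0.npy",allow_pickle=True).item();fr=s["frame"]
lab=cv2.cvtColor(fr,cv2.COLOR_BGR2LAB)
for n,(u,v) in dict(long=(148,208),short=(371,230),table=(190,240),table2=(330,240),plat=(263,193),hous=(219,185)).items(): print(n,fr[v,u],lab[v,u])
S=[]
for x0,x1,y0,y1 in((115,185,160,255),(340,400,190,265),(200,325,160,235)):
    S.append(cv2.resize(fr[y0:y1,x0:x1],None,fx=5,fy=5,interpolation=cv2.INTER_CUBIC))
w=np.zeros((max(S[0].shape[0],S[1].shape[0])+S[2].shape[0],max(S[0].shape[1]+S[1].shape[1],S[2].shape[1]),3),np.uint8)
w[:S[0].shape[0],:S[0].shape[1]]=S[0];w[:S[1].shape[0],S[0].shape[1]:S[0].shape[1]+S[1].shape[1]]=S[1];w[-S[2].shape[0]:,:S[2].shape[1]]=S[2]
w=cv2.resize(w,None,fx=.69,fy=.69);cv2.imwrite("pics/crop1.png",w);print(w.shape)
m=((lab[:,:,2].astype(int)<131)&(lab[:,:,0]>105)).astype(np.uint8)
m=cv2.morphologyEx(m,cv2.MORPH_OPEN,np.ones((3,3)))
for c in cv2.findContours(m,0,2)[0]:
    if 300<cv2.contourArea(c)<5000:
        r=cv2.minAreaRect(c);P=np.array([ray(s,u,v,45)[:2] for u,v in cv2.boxPoints(r)])
        print(r,P.round(1).tolist(),P.mean(0).round(1),[np.linalg.norm(P[i]-P[i-1]).round(1) for i in(1,2)])
E
```

```text
long [118 124 124] [132 127 131]
short [130 129 131] [138 129 128]
table [115 124 125] [132 127 133]
table2 [113 124 126] [132 127 134]
plat [109 113 114] [121 128 130]
hous [22 24 25] [ 21 128 130]
(586, 448, 3)
((371.48004150390625, 229.36000061035156), (46.10335922241211, 21.778888702392578), 81.8698959350586) [[533.6, -269.0], [541.0, -330.0], [412.4, -344.0], [405.0, -283.3]] [ 473.  -306.6] [np.float64(61.5), np.float64(129.4)]
```

View pics/crop1.png

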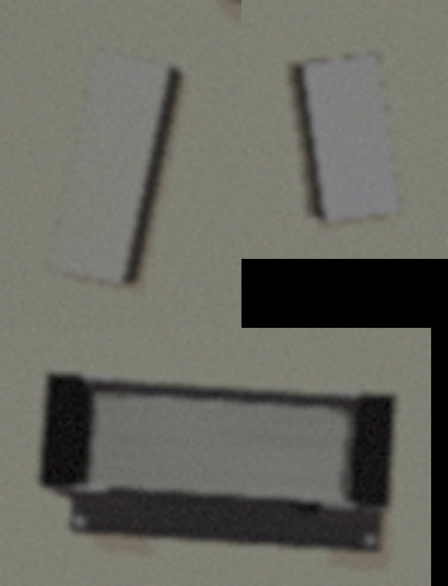

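```bash
python3 - <<'E'
from h import *
s=np.load("pics/top0.npy",allow_pickle=True).item();fr=s["frame"]
lab=cv2.cvtColor(cv2.GaussianBlur(cv2.resize(fr,None,fx=4,fy=4,interpolation=cv2.INTER_CUBIC),(0,0),4),cv2.COLOR_BGR2LAB).astype(int)
def rep(m,x0,x1,y0,y1,z,mn):
    q=np.zeros_like(m);q[4*y0:4*y1,4*x0:4*x1]=m[4*y0:4*y1,4*x0:4*x1]
    q=cv2.morphologyEx(q.astype(np.uint8),cv2.MORPH_OPEN,np.ones((9,9)))
    for c in cv2.findContours(q,0,2)[0]:
        if cv2.contourArea(c)>mn:
            P=np.array([ray(s,(u+.5)/4-.5,(v+.5)/4-.5,z)[:2] for u,v in cv2.boxPoints(cv2.minAreaRect(c))])
            L=[np.linalg.norm(P[i]-P[i-1]) for i in(1,2)]
            d=P[1]-P[0] if L[0]>L[1] else P[2]-P[1]
            print(P.round().tolist(),'c',P.mean(0).round(1),'L',np.round(L,1),'longaxis deg',np.degrees(np.arctan2(d[1],d[0])).round(1),'area',cv2.contourArea(c)/16)
for t in(131,132):
    print('long',t);rep((lab[:,:,2]<=t)&(lab[:,:,0]>95),115,185,160,255,45,3000)
print('short');rep((lab[:,:,2]<=131)&(lab[:,:,0]>95),340,400,190,265,45,3000)
for t in(32,40):
    print('hous',t);rep(lab[:,:,0]<t,205,325,165,207,209,2000)
print('base');rep(lab[:,:,0]<85,205,325,165,235,12,3000)
print('plat');rep((lab[:,:,0]>85)&(lab[:,:,0]<127),222,308,178,207,155,3000)
E
```

```text
long 131
[[464.0, 372.0], [642.0, 337.0], [629.0, 277.0], [452.0, 312.0]] c [546.7 324.5] L [180.9  61.5] longaxis deg -10.9 area 899.21875
long 132
[[464.0, 378.0], [645.0, 339.0], [630.0, 277.0], [449.0, 316.0]] c [547.1 327.3] L [185.7  64.1] longaxis deg -12.1 area 1342.21875
short
[[535.0, -268.0], [543.0, -331.0], [411.0, -346.0], [403.0, -283.0]] c [ 473.2 -306.9] L [ 64.2 132.6] longaxis deg -173.7 area 1017.8125
hous 32
[[530.0, -105.0], [594.0, -110.0], [592.0, -132.0], [528.0, -127.0]] c [ 560.9 -118.4] L [63.8 22.2] longaxis deg -4.9 area 218.3125
[[539.0, 112.0], [613.0, 106.0], [610.0, 79.0], [537.0, 85.0]] c [574.7  95.4] L [73.9 27.1] longaxis deg -5.0 area 307.6875
hous 40
[[530.0, -104.0], [595.0, -109.0], [593.0, -133.0], [528.0, -128.0]] c [ 561.4 -118.3] L [64.7 24.1] longaxis deg -4.5 area 241.6875
[[538.0, 113.0], [614.0, 106.0], [611.0, 78.0], [535.0, 84.0]] c [574.5  95.3] L [75.8 28.8] longaxis deg -5.0 area 334.25
base
[[515.0, 153.0], [648.0, 143.0], [622.0, -152.0], [490.0, -140.0]] c [568.7   0.9] L [133.4 296.5] longaxis deg -95.0 area 4295.53125
plat
[[608.0, 88.0], [604.0, -106.0], [534.0, -104.0], [538.0, 89.0]] c [570.9  -8.3] L [194.1  70.2] longaxis deg -91.2 area 1855.09375
```

```bash
cat >> h.py <<'E'
from scipy.spatial.transform import Rotation as Rn
def rot(st): w,x,y,z=st["eef_rot"]; return Rn.from_quat([x,y,z,w]).as_matrix()
def delta(st,p,jaw=None):
    """cm in tool axes to reach world p (TCP), and rotvec deg to make tool straight down with jaws at world angle jaw (deg, nearest half turn)"""
    R=rot(st); y=np.degrees(np.arctan2(R[1,1],R[0,1]))
    out=(R.T@(np.array(p)-st["ee_pos"])/10).round(2)
    j=y if jaw is None else y+((jaw-y+90)%180-90)
    a=np.radians(j);yv=np.array([np.cos(a),np.sin(a),0]);zv=np.array([0,0,-1.]);G=np.c_[np.cross(yv,zv),yv,zv]
    return "shift cm",out,"turn deg",np.degrees(Rn.from_matrix(R.T@G).as_rotvec()).round(2),"jaw",round(y,2),"pos",st["ee_pos"].round(1)
def wcam(s,st):
    T=np.eye(4);T[:3,:3]=rot(st);T[:3,3]=st["ee_pos"];s["T"]=T@s["T_tool_cam"];return s
E
python3 - <<'E'
from station import *
from h import *
print(delta(state(),(547,326,260),77.9))
E
```

```text
('shift cm', array([-45.92, -23.35,  -5.49]), 'turn deg', array([-0.06,  0.  , -0.96]), 'jaw', np.float64(76.94), 'pos', array([152.4, 657.2, 204.9]))
```

>>> carry_out([
  [9.4,[-2,-1,-2],[0,0,0]],
  [9.4,[-5,-2.5,-5],[0,0,0]],
  [9.4,[-9,-4.5,-5.5],[0,0,0]],
  [9.4,[-13,-6.5,-5.5],[0,0,0]],
  [9.4,[-17,-8.5,-5.5],[0,0,0]],
  [9.4,[-21,-10.5,-5.5],[0,0,0]],
  [9.4,[-25,-12.5,-5.5],[0,0,0]],
  [9.4,[-29,-14.5,-5.5],[0,0,-0.5]],
  [9.4,[-33,-16.5,-5.5],[0,0,-1]],
  [9.4,[-37,-18.7,-5.5],[0,0,-1]],
])

```text
t: 1.1
ee_pos: [471.7, 390.5, 260.3]
eef_rot: [-0.0, 0.105, 0.995, -0.0]
wrist_force: [0.6, 0.4, -0.6]
finger_gap: 94.4
```

>>> carry_out([
  [9.4,[-3,-1.5,0],[0,0,0]],
  [9.4,[-6,-3,0],[0,0,0]],
  [9.4,[-8.9,-4.6,0],[0,0,0]],
  [9.4,[-8.9,-4.6,0],[0,0,0]],
  [9.4,[-8.9,-4.6,0],[0,0,0]],
])

```text
t: 1.6
ee_pos: [548.3, 327.6, 260.1]
eef_rot: [-0.0, 0.106, 0.994, -0.0]
wrist_force: [-0.0, 0.2, -1.0]
finger_gap: 94.0
```

```bash
python3 - <<'E'
from station import *
from h import *
st=state();s=wcam(snapshot("wrist"),st);np.save("pics/w1.npy",s,allow_pickle=True);cv2.imwrite("pics/w1.png",s["frame"])
print(st["t"],st["q"].round(2),delta(st,(547,327,260),77.9)); print(s["fov_y"],s["T_tool_cam"].round(2))
for z in(0,45):
  print([np.round(proj(s,(547.1+a*.978-b*.208,327-a*.208-b*-.978*-1 if 0 else 327-a*.208+b*.978,z)),0).tolist() for a,b in((92,31),(92,-31),(-92,-31),(-92,31))])
E
```

```text
1.6 [-0.86  0.33  0.29  1.64 -0.1   1.18  0.81] ('shift cm', array([ 0.11, -0.08,  0.01]), 'turn deg', array([-0.04, -0.03, -0.05]), 'jaw', np.float64(77.85), 'pos', array([548.3, 327.6, 260.1]))
63.2647967452002 [[   0.      0.97    0.25   73.23]
 [   1.     -0.      0.     -0.24]
 [   0.      0.25   -0.97 -180.36]
 [   0.      0.      0.      1.  ]]
[[299.0, 237.0], [258.0, 254.0], [255.0, 116.0], [301.0, 94.0]]
[[301.0, 249.0], [256.0, 268.0], [253.0, 115.0], [304.0, 91.0]]
```

View pics/w1.png

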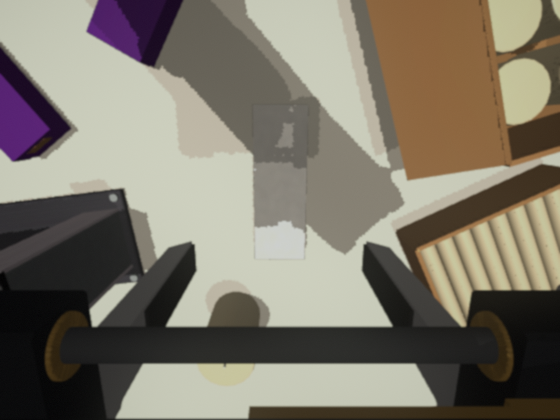

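The wrist view shows the long carton's top with corners at about (253,104), (307,104), (305,259), (254,259), centred between the fingertips. The lift's base corner and screws are at lower left.

```bash
python3 - <<'E'
from station import *
from h import *
s=np.load("pics/w1.npy",allow_pickle=True).item()
P=np.array([ray(s,u,v,45)[:2] for u,v in((253,104),(307,104),(305,259.5),(254.5,259))])
print(P.round(1),P.mean(0),[np.linalg.norm(P[i]-P[i-1]).round(1) for i in range(4)])
d=P[3]-P[0]+P[2]-P[1];print(np.degrees(np.arctan2(d[1],d[0])))
print([ray(s,u,v,12)[:2].round(1) for u,v in((114,198),(133,279),(124,189))])
print(delta(state(),(568,-8,400),-3.7))
E
```

```text
[[452.1 318.8]
 [464.6 377.3]
 [645.7 339.8]
 [631.9 278.4]] [548.58660847 328.54877138] [np.float64(184.3), np.float64(59.8), np.float64(184.9), np.float64(62.9)]
-12.172818139737322
[array([524.8, 115.5]), array([638.5, 103.4]), array([516.3, 131.9])]
('shift cm', array([ -9.01, -32.49, -13.99]), 'turn deg', array([-4.000e-02, -2.000e-02,  8.165e+01]), 'jaw', np.float64(77.95), 'pos', array([547.6, 328.6, 260.1]))
```

```bash
python3 - <<'E'
from station import *
from h import *
print(delta(state(),(600,-8,380),82))
E
```

```text
('shift cm', array([-12.14, -31.82, -11.99]), 'turn deg', array([-0.02, -0.04, -4.05]), 'jaw', np.float64(77.95), 'pos', array([547.6, 328.6, 260.1]))
```

>>> carry_out([
  [9.4,[0,0,-3],[0,0,0]],
  [9.4,[-1,-2,-7],[0,0,0]],
  [9.4,[-2.5,-6,-10],[0,0,0]],
  [9.4,[-4,-10.5,-12],[0,0,0]],
  [9.4,[-6,-15,-12],[0,0,-1]],
  [9.4,[-7.5,-19.5,-12],[0,0,-2]],
  [9.4,[-9,-24,-12],[0,0,-3]],
  [9.4,[-10.5,-28,-12],[0,0,-4]],
  [9.4,[-12,-31.8,-12],[0,0,-4]],
  [9.4,[-12,-31.8,-12],[0,0,-4]],
])

```text
t: 2.65
ee_pos: [598.8, -12.8, 380.9]
eef_rot: [0.0, 0.073, 0.997, -0.001]
wrist_force: [-0.2, 0.4, -0.3]
finger_gap: 93.7
```

>>> carry_out([
  [9.4,[0,0,0],[0,0,0]],
  [9.4,[0,0,0],[0,0,0]],
])

```text
t: 2.85
ee_pos: [598.8, -5.9, 380.3]
eef_rot: [-0.0, 0.069, 0.998, 0.0]
wrist_force: [0.7, 0.5, 0.1]
finger_gap: 94.2
```

```bash
python3 - <<'E'
from station import *
from h import *
st=state();s=wcam(snapshot("wrist"),st);np.save("pics/w2.npy",s,allow_pickle=True);cv2.imwrite("pics/w2.png",s["frame"])
print(st["t"],st["q"].round(2),st["ee_pos"],s["cx"],s["cy"])
E
```

```text
2.85 [-0.49  0.2   0.47  1.56 -0.09  1.4   1.43] [598.83994104  -5.87141524 380.30325614] 278.6671681448149 211.3975261243275
```

View pics/w2.png

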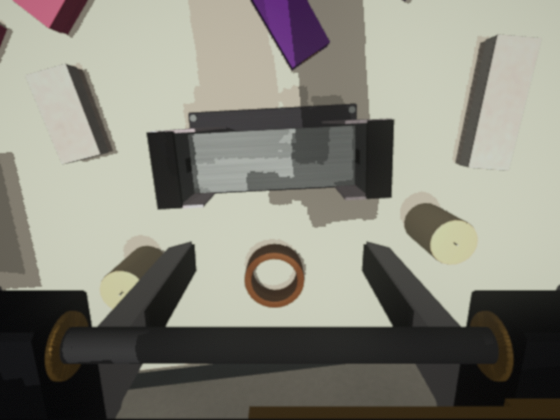

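The lift fills the upper middle of the picture. Its housing tops have outer corners at about (149,133) and (158,208) on the left and (393,120) and (392,196) on the right. The base screws show at (193,117) and (352,110).

```bash
python3 - <<'E'
from station import *
from h import *
s=np.load("pics/w2.npy",allow_pickle=True).item()
fr=cv2.resize(s["frame"],None,fx=4,fy=4,interpolation=cv2.INTER_CUBIC)[380:900,540:1640]
cv2.imwrite("pics/w2c.png",cv2.resize(fr,None,fx=.72,fy=.72))
P=np.array([ray(s,u,v,209)[:2] for u,v in((149.5,133),(158.5,208),(392,196),(393,120.5))])
print(P.round(1),P.mean(0));d=P[3]+P[2]-P[0]-P[1];print(np.degrees(np.arctan2(d[1],d[0])),[np.linalg.norm(P[i]-P[i-1]).round(1) for i in range(4)])
Q=np.array([ray(s,u,v,12)[:2] for u,v in((193,117),(352,110))]);print(Q,Q.mean(0),np.degrees(np.arctan2(*(Q[1]-Q[0])[::-1])))
E
```

```text
[[ 519.3 -126.2]
 [ 596.6 -134.8]
 [ 617.7  111.9]
 [ 540.8  117. ]] [568.57527675  -8.01858622]
85.03019890368878 [np.float64(244.2), np.float64(77.8), np.float64(247.7), np.float64(77.1)]
[[ 500.9305262  -126.58727958]
 [ 524.45081847  118.58248654]] [512.69067233  -4.00239652] 84.52011582710858
```

View pics/w2c.png

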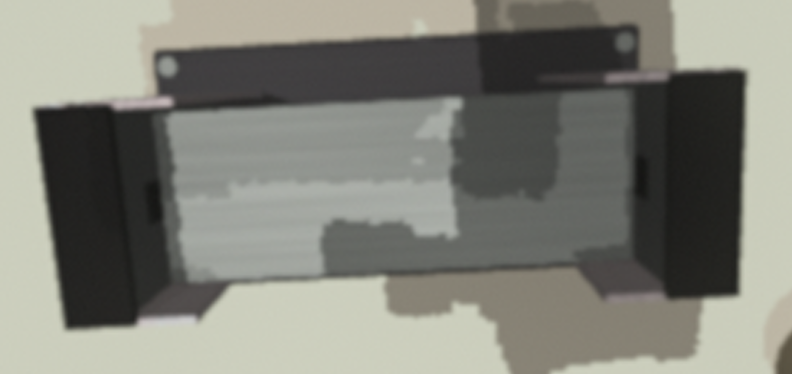

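The enlarged crop shows the platform's corners near crop px (165,113), (185,283), (632,264), (632,88). The housings' inner top edges are at (108,105)-(134,325) and (667,80)-(668,297), and the pale guide tops sit at the four corners.

```bash
python3 - <<'E'
from station import *
from h import *
s=np.load("pics/w2.npy",allow_pickle=True).item()
def f(n,z,pts):
    P=np.array([ray(s,(u/2.88+135+.125-.5),(v/2.88+95+.125-.5),z)[:2] for u,v in pts]);d=P[3]+P[2]-P[0]-P[1]
    print(n,P.mean(0).round(1),np.degrees(np.arctan2(d[1],d[0])).round(1),[np.linalg.norm(P[i]-P[i-1]).round(1) for i in range(4)])
f('plat',155,((165,113),(185,283),(632,264),(632,88)))
f('inner',209,((108,105),(134,325),(668,297),(667,80)))
f('outer',209,((34,108),(66,328),(739,295),(746,71)))
f('guides outer',205,((112,106),(139,324),(663,297),(668,76)))
st=state();print(delta(st,(571,-8,380),-5)); print(delta(st,(548,328,260),77.8))
E
```

```text
plat [569.2  -6.9] 84.8 [np.float64(188.0), np.float64(70.0), np.float64(188.0), np.float64(71.6)]
inner [568.7  -9.6] 84.9 [np.float64(194.6), np.float64(79.2), np.float64(196.8), np.float64(77.1)]
outer [568.3  -9.1] 85.0 [np.float64(247.8), np.float64(79.3), np.float64(248.0), np.float64(79.3)]
guides outer [568.9  -9.3] 85.1 [np.float64(195.8), np.float64(79.4), np.float64(195.2), np.float64(79.3)]
('shift cm', array([ 2.73, -0.6 ,  0.03]), 'turn deg', array([-0.00e+00, -3.00e-02,  8.71e+01]), 'jaw', np.float64(82.1), 'pos', array([598.9,  -5.8, 380.3]))
('shift cm', array([ 9.62, 32.36, 12.05]), 'turn deg', array([ 0.02, -0.02,  4.3 ]), 'jaw', np.float64(82.1), 'pos', array([598.9,  -5.8, 380.3]))
```

>>> carry_out([
  [9.4,[0.7,2,0],[0,0,0]],
  [9.4,[1.8,6,0],[0,0,0]],
  [9.4,[3.1,10.5,0],[0,0,1]],
  [9.4,[4.5,15,0],[0,0,2]],
  [9.4,[6,20,2],[0,0,3]],
  [9.4,[7.3,24.5,5],[0,0,4.3]],
  [9.4,[8.6,29,8.5],[0,0,4.3]],
  [9.4,[9.6,32.4,12.5],[0,0,4.3]],
  [9.4,[9.6,32.4,17],[0,0,4.3]],
  [9.4,[9.6,32.4,20],[0,0,4.3]],
])

```text
t: 3.9
ee_pos: [547.0, 330.4, 178.2]
eef_rot: [-0.0, 0.105, 0.994, 0.0]
wrist_force: [0.8, -0.2, 0.0]
finger_gap: 94.4
```

>>> carry_out([
  [9.4,[0,0,3],[0,0,0]],
  [9.4,[0,0,6],[0,0,0]],
  [9.4,[0,0,8],[0,0,0]],
  [9.4,[0,0,8],[0,0,0]],
  [9.4,[0,0,8],[0,0,0]],
])

```text
t: 4.4
ee_pos: [548.9, 327.4, 100.9]
eef_rot: [-0.0, 0.107, 0.994, -0.0]
wrist_force: [0.4, -0.8, 0.6]
finger_gap: 94.0
```

```bash
cat >> h.py <<'E'
def force(state,snapshot,n=12):
    F=[]
    for i in range(n): F.append(state()["wrist_force"][2]); snapshot("wrist")
    return np.mean(F).round(3),(np.std(F)/n**.5).round(3)
E
python3 - <<'E'
from station import *
from h import *
print(force(state,snapshot));st=state();print(st["t"],delta(st,(548.3,328.2,8),77.8))
E
```

```text
(np.float64(0.216), np.float64(0.193))
5.0 ('shift cm', array([0.15, 0.15, 9.26]), 'turn deg', array([ 0.  ,  0.  , -0.16]), 'jaw', np.float64(77.64), 'pos', array([549.4, 326.4, 100.6]))
```

>>> carry_out([
  [9.4,[0.1,0.1,2.5],[0,0,0]],
  [9.4,[0.1,0.1,5],[0,0,0]],
  [9.4,[0.1,0.1,7.3],[0,0,0]],
  [9.4,[0.1,0.1,8.7],[0,0,0]],
  [9.4,[0.1,0.1,9.3],[0,0,0]],
  [9.4,[0.1,0.1,9.3],[0,0,0]],
])

```text
t: 5.6
ee_pos: [548.5, 327.4, 7.1]
eef_rot: [-0.0, 0.108, 0.994, -0.0]
wrist_force: [0.0, -0.2, -0.3]
finger_gap: 93.7
```

>>> carry_out([
  [5.5,[0,0,0],[0,0,0]],
  [5.5,[0,0,0],[0,0,0]],
  [5.5,[0,0,0],[0,0,0]],
  [5.5,[0,0,0],[0,0,0]],
  [5.5,[0,0,0],[0,0,0]],
  [5.5,[0,0,0],[0,0,0]],
  [5.5,[0,0,0],[0,0,0]],
], force=25)

```text
t: 6.3
ee_pos: [548.8, 327.9, 7.9]
eef_rot: [0.0, 0.108, 0.994, 0.0]
wrist_force: [-1.2, -0.4, 5.7]
finger_gap: 62.2
```

>>> carry_out([
  [5.5,[0,0,-0.5],[0,0,0]],
  [5.5,[0,0,-1.5],[0,0,0]],
  [5.5,[0,0,-3.5],[0,0,0]],
  [5.5,[0,0,-6],[0,0,0]],
  [5.5,[0,0,-8],[0,0,0]],
  [5.5,[0,0,-9],[0,0,0]],
  [5.5,[0,0,-9],[0,0,0]],
  [5.5,[0,0,-9],[0,0,0]],
])

```text
t: 7.1
ee_pos: [548.2, 327.4, 96.9]
eef_rot: [-0.0, 0.108, 0.994, -0.0]
wrist_force: [-0.1, -0.2, -4.3]
finger_gap: 62.0
```

```bash
python3 - <<'E'
from station import *
from h import *
print(force(state,snapshot,20));st=state();print(st["t"],st["q"].round(2),st["finger_gap"],delta(st,(568.8,-9,280),-5))
s=snapshot("side");cv2.imwrite("pics/s2.png",s["frame"][150:420,100:460])
E
```

```text
(np.float64(-4.085), np.float64(0.112))
8.1 [-0.83  0.49  0.26  1.79 -0.16  0.88  0.85] 61.8642740063859 ('shift cm', array([ -9.17, -32.45, -18.25]), 'turn deg', array([ 0.  , -0.  , 82.65]), 'jaw', np.float64(77.65), 'pos', array([548.6, 327.7,  97.5]))
```

>>> carry_out([
  [5.5,[0,0,-2],[0,0,0]],
  [5.5,[0,0,-5],[0,0,0]],
  [5.5,[0,0,-9],[0,0,0]],
  [5.5,[-0.3,-1.5,-13],[0,0,3]],
  [5.5,[-1,-4,-16.5],[0,0,8]],
  [5.5,[-1.9,-7,-18.3],[0,0,15]],
  [5.5,[-2.8,-10,-18.3],[0,0,22.5]],
  [5.5,[-3.7,-13,-18.3],[0,0,30]],
  [5.5,[-4.5,-16,-18.3],[0,0,37.5]],
  [5.5,[-5.3,-19,-18.3],[0,0,45]],
])

```text
t: 9.15
ee_pos: [559.5, 129.4, 280.6]
eef_rot: [-0.0, 0.482, 0.876, 0.0]
wrist_force: [0.5, -0.1, -4.0]
finger_gap: 61.9
```

```bash
python3 - <<'E'
from station import *
from h import *
st=state();print(st["t"],st["q"].round(2),st["finger_gap"],delta(st,(568.8,-9,280),-5))
E
```

```text
9.15 [-0.77  0.21  0.51  1.77 -0.11  1.19  0.34] 61.89636192530334 ('shift cm', array([-12.19,  -6.62,   0.06]), 'turn deg', array([ 1.000e-02, -2.000e-02,  3.733e+01]), 'jaw', np.float64(32.33), 'pos', array([559.5, 129.4, 280.6]))
```

>>> carry_out([
  [5.5,[-2.2,-1.2,0],[0,0,7]],
  [5.5,[-4.6,-2.5,0],[0,0,14]],
  [5.5,[-7,-3.8,0],[0,0,21]],
  [5.5,[-9.2,-5,0],[0,0,28]],
  [5.5,[-11,-6,0],[0,0,34]],
  [5.5,[-12.2,-6.6,0],[0,0,37.3]],
  [5.5,[-12.2,-6.6,0],[0,0,37.3]],
  [5.5,[-12.2,-6.6,0],[0,0,37.3]],
  [5.5,[-12.2,-6.6,0],[0,0,37.3]],
])

```text
t: 10.05
ee_pos: [570.0, -6.4, 280.4]
eef_rot: [-0.0, 0.734, 0.679, 0.0]
wrist_force: [0.0, 0.2, -3.9]
finger_gap: 62.0
```

```bash
python3 - <<'E'
from station import *
from h import *
print(force(state,snapshot,12))
st=state();print(st["t"],st["q"].round(2),st["finger_gap"],delta(st,(568.8,-9,205),-5))
s=snapshot("top");np.save("pics/t3.npy",s,allow_pickle=True)
w=snapshot("wrist")
cv2.imwrite("pics/t3.png",np.hstack([cv2.resize(s["frame"][130:270,180:350],None,fx=2.5,fy=2.5),cv2.resize(w["frame"],(467,350))])[:, :800])
E
```

```text
(np.float64(-3.936), np.float64(0.176))
10.65 [-0.67  0.22  0.68  1.78 -0.15  1.19 -0.03] 61.42350342779907 ('shift cm', array([-0.14, -0.11,  7.55]), 'turn deg', array([0.  , 0.  , 0.35]), 'jaw', np.float64(-4.65), 'pos', array([570. ,  -7.7, 280.5]))
```

View pics/t3.png

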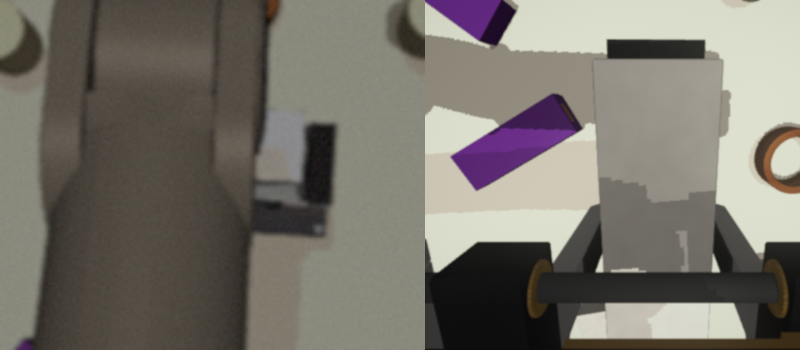

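The left picture (top view) shows the arm over the lift with the carton end at about (280,150). The right one (wrist view) has the carton's far end edge at (593–723,58), level with the housing beyond it at (607–705,48), so the carton is in line with the lift.

>>> carry_out([
  [5.5,[-0.1,-0.1,1],[0,0,0.3]],
  [5.5,[-0.1,-0.1,3],[0,0,0.3]],
  [5.5,[-0.1,-0.1,5],[0,0,0.3]],
  [5.5,[-0.1,-0.1,6],[0,0,0.3]],
  [5.5,[-0.1,-0.1,6.5],[0,0,0.3]],
  [5.5,[-0.1,-0.1,7],[0,0,0.3]],
  [5.5,[-0.1,-0.1,7.5],[0,0,0.3]],
  [5.5,[-0.1,-0.1,8],[0,0,0.3]],
  [5.5,[-0.1,-0.1,8.5],[0,0,0.3]],
])

```text
t: 11.65
ee_pos: [569.1, -8.6, 195.4]
eef_rot: [0.0, 0.737, 0.676, 0.0]
wrist_force: [-0.5, 0.5, -3.9]
finger_gap: 61.8
```

>>> carry_out([
  [5.5,[0,0,0.4],[0,0,0]],
  [5.5,[0,0,0.8],[0,0,0]],
  [5.5,[0,0,1.2],[0,0,0]],
  [5.5,[0,0,1.6],[0,0,0]],
  [5.5,[0,0,2.0],[0,0,0]],
  [5.5,[0,0,2.3],[0,0,0]],
  [5.5,[0,0,2.6],[0,0,0]],
  [5.5,[0,0,2.6],[0,0,0]],
])

```text
t: 12.45
ee_pos: [568.7, -8.6, 169.1]
eef_rot: [-0.0, 0.737, 0.676, -0.0]
wrist_force: [0.4, -0.0, -3.6]
finger_gap: 62.2
```

```bash
python3 - <<'E'
from station import *
from h import *
st=state();print(st["t"],st["wrist_force"],st["ft_torque"],st["finger_gap"],delta(st,(568.8,-9,131.5),-5))
E
```

```text
12.45 [ 0.41350579 -0.03850546 -3.61571665] [-0.12327702  0.05505541  0.0192577 ] 62.22203042929565 ('shift cm', array([-0.03,  0.02,  3.76]), 'turn deg', array([-0.03,  0.02,  0.04]), 'jaw', np.float64(-4.96), 'pos', array([568.7,  -8.6, 169.1]))
```

No contact with the guides. Next I lower onto the springs at 20 mm/s.

>>> carry_out([
  [5.5,[0,0,0.2],[0,0,0]],
  [5.5,[0,0,0.4],[0,0,0]],
  [5.5,[0,0,0.55],[0,0,0]],
  [5.5,[0,0,0.7],[0,0,0]],
  [5.5,[0,0,0.9],[0,0,0]],
  [5.5,[0,0,1.1],[0,0,0]],
  [5.5,[0,0,1.3],[0,0,0]],
  [5.5,[0,0,1.5],[0,0,0]],
  [5.5,[0,0,1.7],[0,0,0]],
  [5.5,[0,0,1.9],[0,0,0]],
])

```text
t: 13.45
ee_pos: [568.9, -8.6, 150.4]
eef_rot: [0.0, 0.737, 0.676, 0.0]
wrist_force: [-0.2, 0.9, -1.5]
finger_gap: 61.9
```

>>> carry_out([
  [5.5,[0,0,0.2],[0,0,0]],
  [5.5,[0,0,0.4],[0,0,0]],
  [5.5,[0,0,0.6],[0,0,0]],
  [5.5,[0,0,0.8],[0,0,0]],
  [5.5,[0,0,1.0],[0,0,0]],
  [5.5,[0,0,1.2],[0,0,0]],
  [5.5,[0,0,1.4],[0,0,0]],
  [5.5,[0,0,1.6],[0,0,0]],
  [5.5,[0,0,1.7],[0,0,0]],
  [5.5,[0,0,1.7],[0,0,0]],
])

```text
t: 14.45
ee_pos: [568.9, -8.6, 133.4]
eef_rot: [0.0, 0.737, 0.676, -0.0]
wrist_force: [-0.5, 0.3, 0.2]
finger_gap: 62.3
```

```bash
python3 - <<'E'
from station import *
from h import *
print(force(state,snapshot,20))
st=state();print(st["t"],st["ft_torque"],st["finger_gap"],delta(st,(568.8,-9,131.5),-5))
E
```

```text
(np.float64(0.055), np.float64(0.084))
15.45 [ 0.0097519  -0.14643695  0.02028543] 61.69275136868412 ('shift cm', array([-0.04, -0.01,  0.2 ]), 'turn deg', array([0.  , 0.  , 0.04]), 'jaw', np.float64(-4.96), 'pos', array([568.9,  -8.6, 133.5]))
```

>>> carry_out([
  [6.3,[0,0,0.05],[0,0,0]],
  [6.5,[0,0,0.05],[0,0,0]],
  [7,[0,0,0.05],[0,0,0]],
  [7.6,[0,0,0.05],[0,0,0]],
  [8,[0,0,0.05],[0,0,0]],
  [8,[0,0,0.05],[0,0,0]],
  [8,[0,0,0.05],[0,0,0]],
  [8,[0,0,0.05],[0,0,0]],
], force=10)

```text
t: 16.25
ee_pos: [568.9, -8.6, 133.0]
eef_rot: [0.0, 0.737, 0.676, -0.0]
wrist_force: [0.3, 0.1, -0.1]
finger_gap: 80.2
```

```bash
python3 - <<'E'
from station import *
from h import *
print(force(state,snapshot,20))
st=state();s=wcam(snapshot("wrist"),st);np.save("pics/w4.npy",s,allow_pickle=True);cv2.imwrite("pics/w4.png",s["frame"])
print(st["t"],st["finger_gap"],st["ee_pos"])
E
```

```text
(np.float64(-0.084), np.float64(0.127))
17.25 80.52948050511343 [568.86046756  -8.5604588  132.97262246]
```

View pics/w4.png

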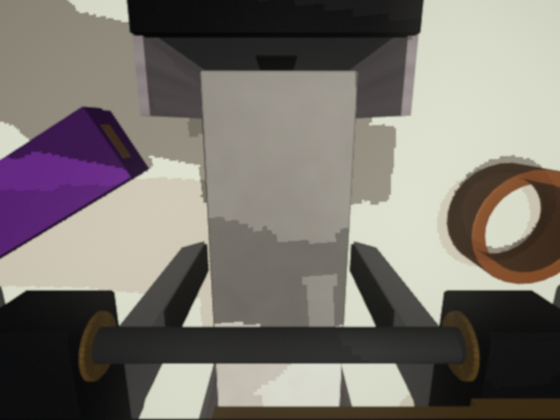

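The carton's far end is at row 71, columns 201–357, midway between the guide edges at columns 135 and 417. The fingers are clear on both sides, at (207,245) and (350,245).

>>> carry_out([
  [8,[0,0,-0.5],[0,0,0]],
  [8,[0,0,-1.5],[0,0,0]],
  [8,[0,0,-3.5],[0,0,0]],
  [8,[0,0,-6.5],[0,0,0]],
  [8,[0,0,-10],[0,0,0]],
  [8,[0,0,-13],[0,0,0]],
  [8,[0,0,-14],[0,0,0]],
  [8,[0,0,-14],[0,0,0]],
])

```text
t: 18.1
ee_pos: [569.5, -8.6, 274.7]
eef_rot: [0.001, 0.737, 0.676, 0.001]
wrist_force: [-0.2, -0.6, -0.6]
finger_gap: 80.1
```

```bash
python3 - <<'E'
from station import *
from h import *
s=np.load("pics/w4.npy",allow_pickle=True).item()
print([ray(s,u,v,170.2)[:2].round(1) for u,v in((201,71),(357,71))])
st=state();s=wcam(snapshot("wrist"),st);np.save("pics/w5.npy",s,allow_pickle=True)
lab=cv2.cvtColor(s["frame"],cv2.COLOR_BGR2GRAY)
print(st["t"],st["q"].round(2),delta(st,(473.1,-306.8,270),-83.7))
E
```

```text
[array([547.1,  86.3]), array([607.9,  81.1])]
18.1 [-0.67  0.22  0.68  1.79 -0.15  1.17 -0.03] ('shift cm', array([-30.54,  -7.04,   0.42]), 'turn deg', array([ 0.08, -0.16, 78.75]), 'jaw', np.float64(-4.95), 'pos', array([569.5,  -8.6, 274.7]))
```

>>> carry_out([
  [9.4,[-1.5,-0.3,0],[0,0,4]],
  [9.4,[-4.5,-1,0],[0,0,12]],
  [9.4,[-8,-1.8,0],[0,0,20]],
  [9.4,[-11.5,-2.7,0],[0,0,28]],
  [9.4,[-15,-3.5,0],[0,0,36]],
  [9.4,[-18.5,-4.3,0],[0,0,44]],
  [9.4,[-22,-5,0],[0,0,52]],
  [9.4,[-25,-5.8,0],[0,0,60]],
  [9.4,[-28,-6.5,0],[0,0,68]],
  [9.4,[-30.5,-7,0],[0,0,76]],
])

```text
t: 19.15
ee_pos: [471.3, -307.6, 271.9]
eef_rot: [-0.0, 0.997, 0.075, -0.001]
wrist_force: [0.9, 1.0, 0.1]
finger_gap: 94.4
```

>>> carry_out([
  [9.4,[0,0,0],[0,0,2.7]],
  [9.4,[0,0,0],[0,0,2.7]],
  [9.4,[0,0,0],[0,0,2.7]],
])

```text
t: 19.45
ee_pos: [472.6, -305.8, 272.1]
eef_rot: [-0.0, 0.998, 0.056, -0.001]
wrist_force: [0.2, -1.1, 0.1]
finger_gap: 94.1
```

```bash
python3 - <<'E'
from station import *
from h import *
st=state();s=wcam(snapshot("wrist"),st);np.save("pics/w6.npy",s,allow_pickle=True);cv2.imwrite("pics/w6.png",s["frame"])
print(st["t"],st["q"].round(2),delta(st,(473.1,-306.8,110),-83.7))
u=np.radians(6.3);a,b=np.array([np.cos(u),np.sin(u)]),np.array([-np.sin(u),np.cos(u)])
print([np.round(proj(s,(*(np.array([473.1,-306.8])+i*65*a+j*31*b),45))).tolist() for i,j in((1,1),(1,-1),(-1,-1),(-1,1))])
E
```

```text
19.45 [-0.39  0.3   1.06  1.82 -0.28  1.19 -0.7 ] ('shift cm', array([ 0.06,  0.11, 16.21]), 'turn deg', array([-0.02,  0.08,  0.17]), 'jaw', np.float64(-83.53), 'pos', array([ 472.6, -305.8,  272.1]))
[[253.0, 129.0], [306.0, 129.0], [304.0, 236.0], [254.0, 235.0]]
```

View pics/w6.png

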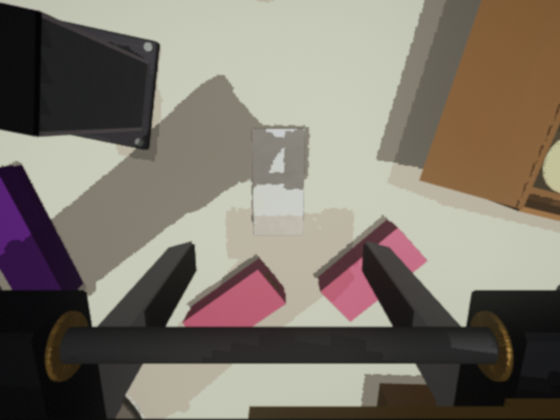

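The short carton's top corners are at (251,127), (305,127), (303,236), (253,236), within 2 px of the prediction. The pink look-alikes, nearest corners (258,258) and (388,220), are clear of the finger paths.

>>> carry_out([
  [9.4,[0.1,0.1,2],[0,0,0.2]],
  [9.4,[0.1,0.1,6],[0,0,0.2]],
  [9.4,[0.1,0.1,10],[0,0,0.2]],
  [9.4,[0.1,0.1,14],[0,0,0.2]],
  [9.4,[0.1,0.1,18],[0,0,0.2]],
  [9.4,[0.1,0.1,21.5],[0,0,0.2]],
  [9.4,[0.1,0.1,24],[0,0,0.2]],
  [9.4,[0.1,0.1,25.6],[0,0,0.2]],
  [9.4,[0.1,0.1,26.4],[0,0,0.2]],
  [9.4,[0.1,0.1,26.4],[0,0,0.2]],
])

```text
t: 20.5
ee_pos: [473.9, -307.1, 8.7]
eef_rot: [-0.0, 0.999, 0.054, -0.0]
wrist_force: [0.3, 0.1, -0.6]
finger_gap: 94.0
```

>>> carry_out([
  [5.5,[0,0,0],[0,0,0]],
  [5.5,[0,0,0],[0,0,0]],
  [5.5,[0,0,0],[0,0,0]],
  [5.5,[0,0,0],[0,0,0]],
  [5.5,[0,0,0],[0,0,0]],
  [5.5,[0,0,0],[0,0,0]],
  [5.5,[0,0,0],[0,0,0]],
], force=25)

```text
t: 21.2
ee_pos: [474.2, -306.9, 9.4]
eef_rot: [-0.0, 0.999, 0.054, 0.0]
wrist_force: [-0.8, 3.7, 7.7]
finger_gap: 61.9
```

>>> carry_out([
  [5.5,[0,0,-0.5],[0,0,0]],
  [5.5,[0,0,-1.5],[0,0,0]],
  [5.5,[0,0,-3.5],[0,0,0]],
  [5.5,[0,0,-7],[0,0,0]],
  [5.5,[0,0,-11],[0,0,0]],
  [5.5,[0,0,-15],[0,0,0]],
  [5.5,[0,0,-19],[0,0,0]],
  [5.5,[0,0,-23],[0,0,0]],
  [5.5,[0,0,-26],[0,0,0]],
  [5.5,[0,0,-27.5],[0,0,0]],
])

```text
t: 22.2
ee_pos: [474.0, -308.0, 286.7]
eef_rot: [0.0, 0.999, 0.053, 0.001]
wrist_force: [0.7, -0.5, -4.0]
finger_gap: 62.0
```

```bash
python3 - <<'E'
from station import *
from h import *
print(force(state,snapshot,16))
st=state();print(st["t"],st["finger_gap"],delta(st,(569.2,-8.5,280),-5))
E
```

```text
(np.float64(-3.71), np.float64(0.18))
23.0 61.73503921906179 ('shift cm', array([ 12.68, -28.69,   0.39]), 'turn deg', array([-0.000e+00,  1.000e-02, -7.886e+01]), 'jaw', np.float64(-83.86), 'pos', array([ 473.9, -307.3,  283.9]))
```

>>> carry_out([
  [5.5,[0.6,-1.3,0],[0,0,-4]],
  [5.5,[1.7,-3.9,0],[0,0,-11]],
  [5.5,[3,-6.9,0],[0,0,-19]],
  [5.5,[4.3,-9.9,0],[0,0,-27]],
  [5.5,[5.7,-12.9,0],[0,0,-35]],
  [5.5,[7,-15.9,0],[0,0,-43]],
  [5.5,[8.4,-18.9,0],[0,0,-51]],
  [5.5,[9.7,-21.9,0],[0,0,-59]],
  [5.5,[11,-24.9,0],[0,0,-67]],
  [5.5,[12.2,-27.6,0],[0,0,-75]],
])

```text
t: 24.0
ee_pos: [565.9, -17.2, 284.1]
eef_rot: [-0.0, 0.757, 0.654, 0.0]
wrist_force: [0.8, 0.0, -3.6]
finger_gap: 62.4
```

>>> carry_out([
  [5.5,[0,0,0],[0,0,-3.5]],
  [5.5,[0,0,0],[0,0,-3.8]],
  [5.5,[0,0,0],[0,0,-3.8]],
  [5.5,[0,0,0],[0,0,-3.8]],
])

```text
t: 24.4
ee_pos: [565.5, -20.4, 284.1]
eef_rot: [0.0, 0.738, 0.674, 0.0]
wrist_force: [0.1, -0.0, -4.4]
finger_gap: 61.7
```

```bash
python3 - <<'E'
from station import *
from h import *
print(force(state,snapshot,12))
st=state();print(st["t"],st["finger_gap"],delta(st,(569.2,-8.5,190),-5))
E
```

```text
(np.float64(-3.658), np.float64(0.134))
25.0 62.145203831536406 ('shift cm', array([1.16, 0.25, 9.4 ]), 'turn deg', array([-0.  ,  0.  , -0.06]), 'jaw', np.float64(-5.06), 'pos', array([565.6, -19.8, 284. ]))
```

>>> carry_out([
  [5.5,[0.6,0.1,0],[0,0,0]],
  [5.5,[1.2,0.25,0.5],[0,0,0]],
  [5.5,[1.2,0.25,2],[0,0,0]],
  [5.5,[1.2,0.25,4],[0,0,0]],
  [5.5,[1.2,0.25,6],[0,0,0]],
  [5.5,[1.2,0.25,7.5],[0,0,0]],
  [5.5,[1.2,0.25,8.5],[0,0,0]],
  [5.5,[1.2,0.25,9.1],[0,0,0]],
  [5.5,[1.2,0.25,9.4],[0,0,0]],
  [5.5,[1.2,0.25,9.4],[0,0,0]],
])

```text
t: 26.0
ee_pos: [569.3, -8.1, 190.0]
eef_rot: [0.0, 0.738, 0.675, 0.0]
wrist_force: [0.0, 0.4, -3.5]
finger_gap: 62.3
```

>>> carry_out([
  [5.5,[0,0,0.2],[0,0,0]],
  [5.5,[0,0,0.4],[0,0,0]],
  [5.5,[0,0,0.6],[0,0,0]],
  [5.5,[0,0,0.8],[0,0,0]],
  [5.5,[0,0,1.0],[0,0,0]],
  [5.5,[0,0,1.2],[0,0,0]],
  [5.5,[0,0,1.4],[0,0,0]],
  [5.5,[0,0,1.6],[0,0,0]],
  [5.5,[0,0,1.8],[0,0,0]],
  [5.5,[0,0,2],[0,0,0]],
])

```text
t: 27.0
ee_pos: [569.2, -8.1, 169.8]
eef_rot: [-0.0, 0.738, 0.675, -0.0]
wrist_force: [-0.9, -0.4, -1.8]
finger_gap: 61.9
```

```bash
python3 - <<'E'
from station import *
from h import *
print(force(state,snapshot,12))
st=state();print(st["t"],st["finger_gap"],st["ft_torque"],delta(st,(569.2,-8.5,148),-5))
E
```

```text
(np.float64(-2.613), np.float64(0.156))
27.6 61.79486508229162 [-0.03495161  0.26386182  0.04878033] ('shift cm', array([-0.05,  0.  ,  2.2 ]), 'turn deg', array([-0.  ,  0.  , -0.05]), 'jaw', np.float64(-5.05), 'pos', array([569.2,  -8. , 170. ]))
```

>>> carry_out([
  [5.5,[0,0,0.2],[0,0,0]],
  [5.5,[0,0,0.5],[0,0,0]],
  [5.5,[0,0,0.8],[0,0,0]],
  [5.5,[0,0,1.1],[0,0,0]],
  [5.5,[0,0,1.4],[0,0,0]],
  [5.5,[0,0,1.7],[0,0,0]],
  [5.5,[0,0,1.9],[0,0,0]],
  [5.5,[0,0,2.1],[0,0,0]],
  [5.5,[0,0,2.1],[0,0,0]],
  [5.5,[0,0,2.1],[0,0,0]],
])

```text
t: 28.6
ee_pos: [569.2, -8.1, 149.0]
eef_rot: [0.0, 0.738, 0.675, -0.0]
wrist_force: [1.6, -0.2, -0.3]
finger_gap: 61.9
```

```bash
python3 - <<'E'
from station import *
from h import *
print(force(state,snapshot,24))
st=state();print(st["t"],st["finger_gap"],st["ee_pos"])
E
```

```text
(np.float64(-0.013), np.float64(0.099))
29.8 62.069437142886756 [569.21666884  -8.06417309 148.98934652]
```

The wrist force is -0.01 ± 0.1 N, so the springs carry the weight. I'll release gently and back off upward.

>>> carry_out([
  [6.3,[0,0,0],[0,0,0]],
  [6.5,[0,0,0],[0,0,0]],
  [7,[0,0,0],[0,0,0]],
  [7.6,[0,0,0],[0,0,0]],
  [8,[0,0,0],[0,0,0]],
  [8,[0,0,0],[0,0,0]],
  [8,[0,0,0],[0,0,0]],
  [8,[0,0,0],[0,0,0]],
  [8,[0,0,0],[0,0,0]],
  [8,[0,0,0],[0,0,0]],
], force=10)

```text
t: 30.8
ee_pos: [569.2, -8.1, 149.0]
eef_rot: [0.0, 0.738, 0.675, -0.0]
wrist_force: [-0.0, -0.5, 0.4]
finger_gap: 79.9
```

>>> carry_out([
  [8,[0,0,-0.5],[0,0,0]],
  [8,[0,0,-1.5],[0,0,0]],
  [8,[0,0,-3.5],[0,0,0]],
  [8,[0,0,-6.5],[0,0,0]],
  [8,[0,0,-10],[0,0,0]],
  [8,[0,0,-14],[0,0,0]],
  [8,[0,0,-18],[0,0,0]],
  [8,[0,0,-20],[0,0,0]],
  [8,[0,0,-20],[0,0,0]],
  [8,[0,0,-20],[0,0,0]],
])

```text
t: 31.8
ee_pos: [569.1, -8.1, 349.4]
eef_rot: [0.0, 0.738, 0.675, 0.0]
wrist_force: [-0.9, 0.2, -0.4]
finger_gap: 79.9
```

```bash
python3 - <<'E'
from station import *
from h import *
st=state();s=wcam(snapshot("wrist"),st);np.save("pics/w7.npy",s,allow_pickle=True);cv2.imwrite("pics/w7.png",s["frame"])
print(st["t"],st["wrist_force"],st["ee_pos"])
E
```

```text
31.8 [-0.92942136  0.15127707 -0.36945602] [569.13358553  -8.12158952 349.44408948]
```

View pics/w7.png

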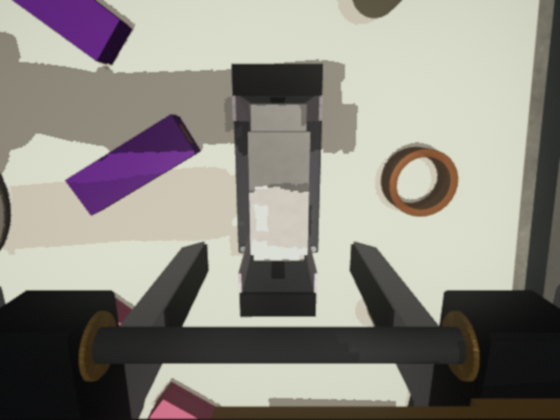

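The stack is in the lift: the short carton's top spans columns 249–310 and rows 131–260, and the long carton's far end shows at rows 103–131, columns 250–307.

```bash
python3 - <<'E'
from station import *
from h import *
s=np.load("pics/w7.npy",allow_pickle=True).item()
P=np.array([ray(s,u,v,184.5)[:2] for u,v in((249,131.5),(310,131.5),(307,260),(250.5,260))])
d=P[0]+P[1]-P[2]-P[3];print('short',P.mean(0).round(1),np.linalg.norm(d)/2,np.degrees(np.arctan2(d[1],d[0])).round(1))
m=(ray(s,250.5,103,139.5)+ray(s,307,103,139.5))[:2]/2;print('long',m-92*np.array([.0872,.9962]))
finish_job()
E
```

```text
short [570.  -12.1] 136.1698685907003 84.6
long [570.17165459  -6.8809812 ]
the job is handed in; nothing more can be done
```

Both cartons are on the lift and let go, and I handed the job in at about 32 s of the 72 s allowed. The hand-in gives no verdict.

- **Loading:** I lowered the long carton (about 4.0 N) onto the platform and opened the fingers at a wrist force of 0.06 ± 0.08 N. The short carton (about 3.7 N) went on top, and I opened the fingers at -0.01 ± 0.10 N. Both contact descents were slow, at 20–30 mm/s.
- **Position:** The last wrist picture puts the long carton at about (570, -7) mm. The lift centre is at about (569, -9) mm, and the short carton's axis reads 84.6° against the lift's 85°.
- **A check that disagreed:** That picture puts the short carton at (570, -12) mm, but its length reads 136 mm instead of 130 because its near edge is partly hidden. The gripper released it at (569, -8) mm. Both values are within the 15 mm limit.
- **Not measured:** I did not measure the platform's speed. I inferred that the releases were gentle from the near-zero wrist forces when the fingers opened.
- **Other objects:** I saw no contact with the candles, tape roll or look-alikes, though I did not re-measure where they stand.

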